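# Test-fire a spring trap

### The job

Test the mousetrap before it is put away: press its lever pad down until you feel the catch snap in and the lever stays down by itself with your hand off it, without forcing the lever hard into its rubber stop (no more than about 25 N). Then press the trigger pad down so that the trap snaps shut, take your hand off and leave it sprung; leave the things around it alone.

Things in the scene. Friction and masses are not known exactly. Their poses are not given: they have to be found in the camera images.
- trap: the trap: fixed grey plastic base 258 x 66 x 8 mm (40 wide under the trigger), long along its x, z up. Origin on the worktop, midway between its two pads: +x runs to the lever pad, then the axle, then the steel jaw at the far end; -x to the trigger pad. Everything else than the lever and jaw stays below 80 mm
- axle (a point): middle of the lever's level axle (along the trap's y), 70 mm above the worktop, at x = 125 mm in the trap frame
- trap_lever (a joint): angle of the sprung lever and jaw, rad: 0 sprung (jaw down, pad up), growing as the pad is pressed down and the jaw opens. Let go uncaught, it flies back to 0. The catch was adjusted anew for each start, which cannot be measured: it snaps in somewhere from 0.38 to 0.79 rad. 0.1 rad is about 10 mm at the pad
- lever_pad (a point): middle of the top of the lever's press pad, a grey ribbed plate 30 x 44 mm, 99 mm from the axle. Sprung: about 120 mm above the worktop, tilted 0.55 rad (side nearer the axle lower); it comes down in an arc about the axle to between 85 and 40 mm. Press with closed fingertips from above. Push needed: 4 N rising to 8 N, with 1 to 3 N more shortly before the catch snaps in
- buffer: sprung rubber stop, a 9 mm ball end under the lever, origin at the ball's centre. The lever meets it 1 to 4 mm of pad travel after the catch has snapped in, wherever that is; the push on the pad then climbs 3 to 4 N per mm. So 15 to 19 N on the pad means that the catch is in; 25 N overloads the stop. Let go, the lever rises a few mm on to the catch
- trigger_pad (a point): middle of the top of the trigger's pad, a grey disc 30 mm wide on a sprung steel foot, 42 mm above the worktop, 75 mm from the lever pad, free from above. Pressed down 8 to 14 mm (2 to 8 N) it draws the catch and the lever flies up; it stops hard at 20 mm. Let go, it springs back up
- trigger (a joint): angle of the trigger, rad: 0 up (untouched), 0.18 fully pressed
- jar: bystander: small glass jar with a dark brown lid, 46 mm across, 80 mm high; origin under its centre
- tin: bystander: printed metal tin, 57 mm across, 72 mm high; origin under its centre
- ornament: bystander: small pale stone ornament, 36 x 48 x 61 mm; origin under its centre

How it is judged:
On the way, in this order (a step that is already met when the one before it is completed fails the run):
1. the trap is cocked: the lever stays down on its catch by itself, untouched (value of joint trap_lever above 0.33 rad and contact force between the fingers and trap_lever below 0.1 N and velocity of joint trap_lever above -0.1 rad/s), for 0.4 s.
2. the trigger is pressed and the trap snaps shut (value of joint trap_lever below 0.15 rad and value of joint trigger above 0.03 rad), for 0.02 s.
At the end, for the whole second after the job is handed in: the trap is sprung again: lever back within 0.05 rad of its rest, trigger let go (below 0.03 rad) (value of joint trap_lever below 0.05 rad and value of joint trigger below 0.03 rad); the robot touches nothing.
It fails at once if the lever is forced into its rubber stop with more than 32 N (about 26 N on the pad) (contact force between trap_lever and buffer above 32 N).
It fails at once if a bystander is pushed more than 30 mm (distance of any of tin, jar, ornament from where it was at the start of the episode above 0.03 m).
It also fails if it takes over 64 s, if anything falls off the work surface, if the arm or the gripper's body presses on something with over 40 N, if the wrist force passes 120 N, or if a joint passes its speed limit or range.

### The arm

A 7-joint arm with a two-finger parallel gripper is mounted at the origin on a cart in front of the work surface, level with it; the furniture and walls round the work are solid. World frame = base frame: x ahead of the robot, y to its left, z up, the work surface at z = 0. Lengths are in m, angles in rad, forces in N, time in s.
With the tool pointing down it reaches from about 0.4 to 0.875 m from the base axis. Payload 6.5 kg.
Tool frame: the origin (TCP) lies midway between the tips of the shut fingers; the grasp point (between the pads) lies 19 mm behind it; z points along the fingers, y is the line along which they close (so a half turn about z gives the same grasp; the last joint's range is limited). The gripper opens to 85 mm and grips with 20 to 120 N. Pads are 22 mm wide; open, the fingers measure 114 mm over their backs; the gripper's body (76 mm by 85 mm) begins 54 mm behind the grasp point. The pads swing forward as they close: fully open they stand 13 mm farther back than shut.
Start: joints at [-1.397, 0.536, -0.004, 1.538, 0.003, 1.067, -0.071], TCP at [0.154, 0.631, 0.231] pointing down, gripper open.
Joint ranges: [-2.7, 2.7], [-0.37, 2.16], [-1.27, 1.26], [0.24, 2.4], [-1.31, 4.45], [0.19, 1.91], [-2.76, 2.76]. Speed limits (rad/s): [2.39, 2.39, 3.14, 3.14, 3.14, 3.14, 3.14].

### API

Orientations are given as a unit quaternion [x, y, z, w].
In Python, from bench import manip gives the robot as it stands. The module is installed in compiled form; this text tells all that it offers.
- The arm moves only by the shell command python3 -m jog 'ROWS' [FORCE]. ROWS is JSON, a list of rows, each a list of 7 numbers: the opening, from 0 (shut) to 1 (fully open), then the shift along the tool's x, y, z in m, then the turn, a rotation vector about the tool's x, y, z in degrees. In form: [[jaw, dx, dy, dz, rx, ry, rz], ...]. A call has 1 to 10 rows; each row shifts and turns the commanded pose from where the row before left it, along the tool's axes as they then stand; what a row does not reach is not made up. A row lasts 1/10 s, in which the tool goes at most 50 mm and 8.59 degrees, less where a joint would pass 70% of its speed; a pose out of reach is approached as far as the arm can. A call is refused whole if a number of a shift passes 0.05 or a number of a turn 8.59, either way. A call with a gripper value outside its range is refused whole. The fingers move at their own pace and stop on an object; FORCE is the grip in N (left out, the last holds). Time passes only in rows, so rows that do not move let the fingers close. It gives the time, the measured TCP pose, the force, the opening and the grip force at its end, in the units of the state.
- manip.state(): the state, without advancing time (a new reading comes with each control period).
- manip.capture(name): name is "scene" or "top" or "wrist"; returns the picture (400x640x3 uint8, blue, green, red); there is no depth.
- manip.calibration(name): a dict with "mtx" (3x3 intrinsics, pixels), "R" (3x3) and "t" (3): a world point X has camera coordinates R X + t; the wrist camera has in their place "mount" (4x4, takes a point from camera to tool coordinates, whose origin is the TCP and whose axes are the flange's). Camera axes: x right, y down, z forward; pixel columns grow to the right and rows downward; lengths in m; the calibration is good to about 2 mm. A picture is of the moment at which its call begins: read the wrist's pose just before it. calibration takes no time and is no camera call.
- manip.sign_off(): hands the job in; it is judged then, once.
The state is a dict: "time": time; "joints": joint angles; "qvel": joint speeds; "effort": joint torques, N m; "eef_pos": TCP position; "tool_rot": TCP orientation; "contact_force": force on the tool from outside, world axes, zero at the start; "moment": the same for the moment, N m; "finger_gap": finger opening in m; "gripper_force": force on a finger pad.
Only numpy, scipy, OpenCV 4.12 (cv2) and the standard library are available. Lean on these libraries where they do the work, as an engineer would, in place of code of your own. Each camera call takes 0.05 s, during which the arm holds its last target. There are 200 camera calls.

## Working session

There is one attempt and no reset: what is moved stays moved. The work goes in short steps, Python scripts to look and compute and a shell command to move; the robot and the scene stay as the last step left them, time stands still between calls to the robot, and variables do not carry over. Pictures are saved under pics/ and viewed, at most 10 in all, crops included, and the job is handed in when it is done.

```bash
mkdir -p pics; python3 - <<'E'
from bench import manip
import cv2
s=manip.state();print(s)
for n in("scene","top"):
    cv2.imwrite(f"pics/{n}0.png",manip.capture(n));c=manip.calibration(n);print(n,c)
print(manip.calibration("wrist"))
E
```

```text
{'time': 0.0, 'joints': array([-1.3972026 ,  0.53717738, -0.00444085,  1.53884282,  0.00261257,
        1.06727863, -0.07116128]), 'qvel': array([ 0.00020795,  0.0009957 ,  0.00049172,  0.00036217,  0.00112916,
        0.00026465, -0.00033146]), 'effort': array([-6.18906361e-04, -5.83406603e+01,  1.04833122e+00, -2.59106988e+01,
        1.23760346e-02,  9.35002521e-03,  3.45896683e-05]), 'eef_pos': array([0.15425016, 0.63080367, 0.23041761]), 'tool_rot': array([ 1.19550904e-01,  9.92827708e-01, -8.49533563e-04, -3.45044256e-05]), 'contact_force': array([-0.06986728,  0.10611324,  0.33517969]), 'moment': array([ 0.01765603, -0.02074949,  0.05298304]), 'gripper_force': 0.0, 'finger_gap': 0.0858417386430568}
scene {'mtx': array([[422.41132178,   0.        , 320.50586706],
       [  0.        , 422.41132178, 200.36358095],
       [  0.        ,   0.        ,   1.        ]]), 'R': array([[ 0.89689138, -0.44217882, -0.00798421],
       [-0.2888121 , -0.57194755, -0.76776531],
       [ 0.33492301,  0.69090802, -0.64068142]]), 't': array([-0.35523577,  0.39622948,  0.55829661])}
top {'mtx': 
[... 169 characters left out ...]
0.08414442, -0.99644725, -0.00354969],
       [-0.97306465,  0.08293614, -0.21509713],
       [ 0.21462734, -0.01464515, -0.97658621]]), 't': array([0.35291128, 0.54035975, 0.9354647 ])}
{'mtx': array([[308.14392265,   0.        , 320.3936046 ],
       [  0.        , 308.14392265, 199.57377845],
       [  0.        ,   0.        ,   1.        ]]), 'mount': array([[ 1.85892058e-05, -9.47736758e-01, -3.19053345e-01,
         8.30266023e-02],
       [ 9.99999934e-01, -9.81018765e-05,  3.49671805e-04,
         1.82223616e-04],
       [-3.62696555e-04, -3.19053330e-01,  9.47736694e-01,
        -1.42765510e-01],
       [ 0.00000000e+00,  0.00000000e+00,  0.00000000e+00,
         1.00000000e+00]])}
```

View pics/scene0.png

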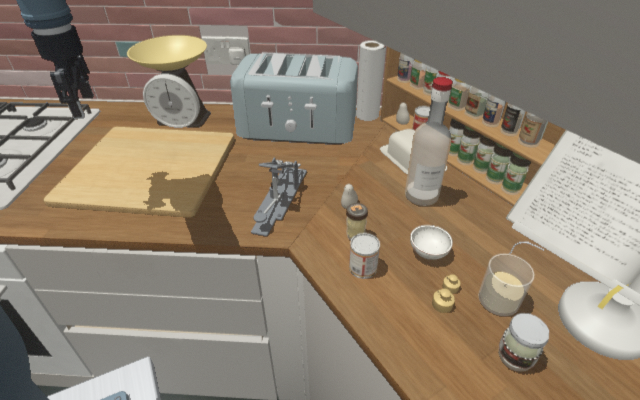

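View pics/top0.png

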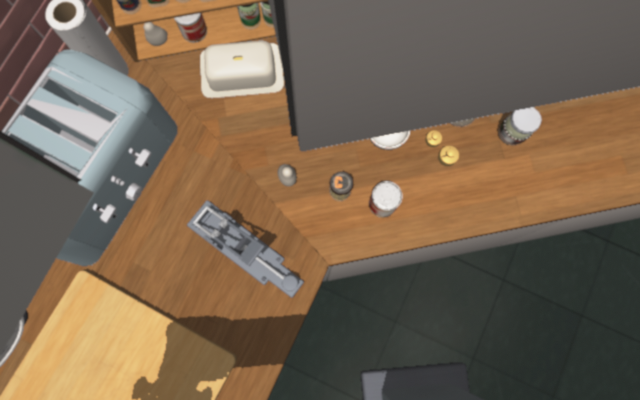

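The trap is at about (280,195) in the scene view and (245,248) in the top view. The trigger disc is near (290,283) and the jaw end near (205,218). The jar, tin and ornament stand to its right. Next I'll enlarge both views.

```bash
python3 - <<'E'
import cv2,numpy as np
a=cv2.imread("pics/top0.png")[195:305,180:310];b=cv2.imread("pics/scene0.png")[150:240,240:320]
a=cv2.resize(a,None,fx=3.4,fy=3.4,interpolation=3);b=cv2.resize(b,None,fx=4.155,fy=4.155,interpolation=3)
h=min(len(a),len(b));cv2.imwrite("pics/c0.png",np.hstack([a[:h],b[:h]]));print(a.shape,b.shape)
E
```

```text
(374, 442, 3) (374, 332, 3)
```

View pics/c0.png

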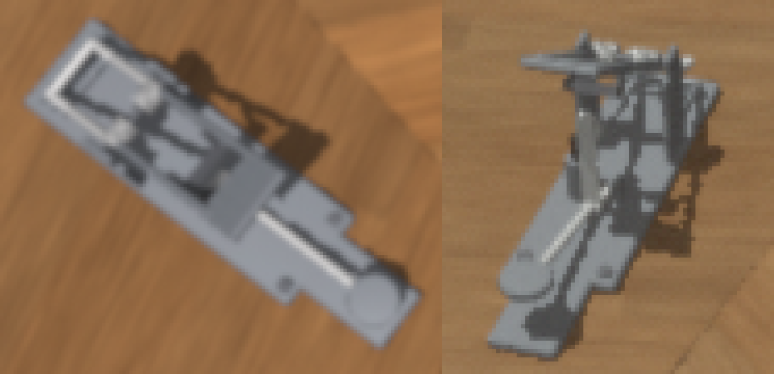

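The crops show the trigger disc at top (290,282) and scene (260,217). The lever pad is at top (251.5,252.5) and scene (271,164).

```bash
cat > h.py <<'E'
import numpy as np
from bench import manip
def ray(n,u,v,T=None):
    c=manip.calibration(n);d=np.linalg.inv(c["mtx"])@[u,v,1]
    if n=="wrist":
        M=T@c["mount"];return M[:3,3],M[:3,:3]@d
    return -c["R"].T@c["t"],c["R"].T@d
def plane(n,u,v,z,T=None):
    o,d=ray(n,u,v,T);return o+d*(z-o[2])/d[2]
E
python3 - <<'E'
from h import *
np.set_printoptions(precision=4,suppress=True)
t=lambda x,y:(180+x/3.4,195+y/3.4)
tr=plane("top",*t(375,295),.042);lp=plane("top",*t(243,195),.12)
print(tr,plane("scene",260.2,217.4,.042));print(lp,plane("scene",270.8,164.4,.12))
c=[plane("top",*t(*p),.008) for p in[(92,20),(28,102),(422,292),(384,348)]]
print(c);a=(c[0]+c[1])/2;b=(c[2]+c[3])/2;print(np.linalg.norm(a-b),np.linalg.norm(c[0]-c[1]))
for d in(lp-tr,a-b):print(np.linalg.norm(d[:2]),np.degrees(np.arctan2(d[1],d[0])))
E
```

```text
[0.4292 0.361  0.042 ] [0.4257 0.3565 0.042 ]
[0.4805 0.4222 0.12  ] [0.4844 0.4268 0.12  ]
[array([0.6081, 0.5183, 0.008 ]), array([0.5617, 0.558 , 0.008 ]), array([0.4312, 0.3352, 0.008 ]), array([0.4013, 0.3595, 0.008 ])]
0.25465643112499536 0.06107675645527097
0.07989962662445174 50.07174509419293
0.25465643112499536 48.51924280544551
```

```bash
python3 -m jog '[[0,-0.0366,-0.0126,0,0,0,0],[0,-0.0366,-0.0126,0,0,0,0],[0,-0.0366,-0.0126,0,0,0,0],[0,-0.0366,-0.0126,0,0,0,0],[0,-0.0366,-0.0126,0,0,0,0],[0,-0.0366,-0.0126,0,0,0,0],[0,-0.0366,-0.0126,0,0,0,0],[0,-0.0366,-0.0126,0,0,0,0],[0,-0.0366,-0.0126,0,0,0,0],[0,-0.0366,-0.0126,0,0,0,0]]' && python3 -m jog '[[0,0,0,0,0,0,-7.9],[0,0,0,0,0,0,-7.9],[0,0,0,0,0,0,-7.9],[0,0,0,0,0,0,-7.9],[0,0,0,0,0,0,-7.9],[0,0,0,0,0,0,-7.9],[0,0,0,0,0,0,-7.9],[0,0,0,0,0,0,-7.9],[0,0,0,0,0,0,0],[0,0,0,0,0,0,0]]'
cat >> h.py <<'E'
from scipy.spatial.transform import Rotation as Ro
def pose():
    s=manip.state();T=np.eye(4);T[:3,:3]=Ro.from_quat(s["tool_rot"]).as_matrix();T[:3,3]=s["eef_pos"];return T,s
E
python3 - <<'E'
from h import *
import cv2
T,s=pose();i=manip.capture("wrist");cv2.imwrite("pics/w1.png",i);np.save("T1.npy",T)
print(T.round(4),s["joints"].round(3),s["contact_force"],s["finger_gap"],s["time"])
E
```

```text
time: 1.1
eef_pos: [0.481, 0.4209, 0.2309]
tool_rot: [0.12, 0.993, -0.0, -0.0]
contact_force: [0.7, 0.2, 0.2]
finger_gap: -0.0001
gripper_force: 0.0
time: 2.1
eef_pos: [0.4799, 0.4218, 0.231]
tool_rot: [-0.417, 0.909, -0.0, -0.0]
contact_force: [0.0, 0.8, -0.6]
finger_gap: 0.0002
gripper_force: 0.0
[[-6.529e-01 -7.575e-01 -6.000e-04  4.799e-01]
 [-7.575e-01  6.529e-01 -4.000e-04  4.218e-01]
 [ 6.000e-04  2.000e-04 -1.000e+00  2.310e-01]
 [ 0.000e+00  0.000e+00  0.000e+00  1.000e+00]] [-0.673  0.525 -0.17   1.561  0.097  1.064  1.563] [ 0.01744764  0.84272067 -0.56844166] 0.00016702639496211645 2.1
```

View pics/w1.png

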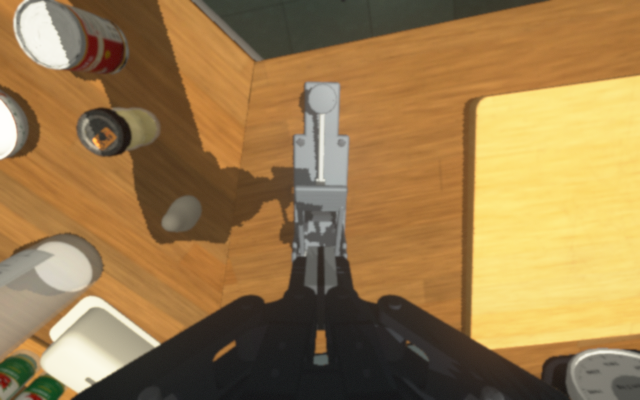

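The wrist view has the trigger disc at (321,98) and the lever pad at about (321,197), with the trap axis nearly vertical in the image.

```bash
python3 - <<'E'
from h import *
T=np.load("T1.npy")
tr=plane("wrist",321,98,.042,T);lp=plane("wrist",321,197,.121,T)
print(tr,lp,lp-tr,np.degrees(np.arctan2(*(lp-tr)[1::-1])))
for p in(tr,lp):print((np.linalg.inv(T)@[*p,1]).round(4))
E
```

```text
[0.42624052 0.36214205 0.042     ] [0.47904399 0.42309231 0.121     ] [0.05280346 0.06095026 0.079     ] 49.09640768296366
[0.0801 0.0016 0.189  1.    ]
[-5.0e-04  1.4e-03  1.1e-01  1.0e+00]
```

```bash
cat > ok.py <<'E'
import sys
from bench import manip
s=manip.state();f=s["contact_force"];print(s["time"].__round__(2),s["eef_pos"].round(4),f.round(1));sys.exit(bool(f[2]>float(sys.argv[1])))
E
python3 -m jog '[[0,-0.006,0.0015,0.03,0,0,0],[0,0,0,0.04,0,0,0],[0,0,0,0.02,0,0,0],[0,0,0,0.006,0,0,0],[0,0,0,0,0,0,0]]' >/dev/null; python3 ok.py 6 && python3 -m jog '[[0,0,0,0.004,0,0,0],[0,0,0,0.004,0,0,0],[0,0,0,0,0,0,0]]' >/dev/null; python3 ok.py 9 && python3 -m jog '[[0,0.001,0,0.004,0,0,0],[0,0.001,0,0.004,0,0,0],[0,0,0,0,0,0,0]]' >/dev/null; python3 ok.py 9 && python3 -m jog '[[0,0.002,0,0.004,0,0,0],[0,0.002,0,0.004,0,0,0],[0,0,0,0,0,0,0]]' >/dev/null; python3 ok.py 9
```

```text
2.65 [0.4825 0.4275 0.1348] [ 0.3 -0.1 -0.6]
2.95 [0.4829 0.4277 0.1276] [-0.7 -0.6  0.6]
3.25 [0.4817 0.4263 0.1193] [0.7 0.3 3. ]
3.55 [0.479  0.4233 0.1111] [1.5 1.  3.2]
```

```bash
python3 -m jog '[[0,0.002,0,0.004,0,0,0],[0,0.002,0,0.004,0,0,0],[0,0,0,0,0,0,0]]' >/dev/null; python3 ok.py 10 && python3 -m jog '[[0,0.0015,0,0.004,0,0,0],[0,0.0015,0,0.004,0,0,0],[0,0,0,0,0,0,0]]' >/dev/null; python3 ok.py 10 && python3 -m jog '[[0,0.001,0,0.003,0,0,0],[0,0,0,0,0,0,0]]' >/dev/null; python3 ok.py 10 && python3 -m jog '[[0,0.001,0,0.003,0,0,0],[0,0,0,0,0,0,0]]' >/dev/null; python3 ok.py 10 && python3 -m jog '[[0,0.001,0,0.002,0,0,0],[0,0,0,0,0,0,0]]' >/dev/null; python3 ok.py 10 && python3 -m jog '[[0,0.001,0,0.002,0,0,0],[0,0,0,0,0,0,0]]' >/dev/null; python3 ok.py 10
```

```text
3.85 [0.4766 0.4205 0.1031] [1.9 2.3 2.7]
4.15 [0.4748 0.4185 0.0955] [3.4 3.7 4.7]
4.35 [0.4742 0.4178 0.0928] [2.9 3.8 4.3]
4.55 [0.4737 0.4171 0.0899] [2.4 2.9 4.6]
4.75 [0.4732 0.4167 0.0881] [2.7 4.7 4.9]
4.95 [0.4722 0.4152 0.0858] [2.4 3.6 4.1]
```

```bash
python3 -m jog '[[0,0.0006,0,0.002,0,0,0],[0,0,0,0,0,0,0]]' >/dev/null; python3 ok.py 11 && python3 -m jog '[[0,0.0006,0,0.002,0,0,0],[0,0,0,0,0,0,0]]' >/dev/null; python3 ok.py 11 && python3 -m jog '[[0,0.0006,0,0.002,0,0,0],[0,0,0,0,0,0,0]]' >/dev/null; python3 ok.py 11 && python3 -m jog '[[0,0.0006,0,0.002,0,0,0],[0,0,0,0,0,0,0]]' >/dev/null; python3 ok.py 11 && python3 -m jog '[[0,0.0006,0,0.002,0,0,0],[0,0,0,0,0,0,0]]' >/dev/null; python3 ok.py 11 && python3 -m jog '[[0,0.0006,0,0.002,0,0,0],[0,0,0,0,0,0,0]]' >/dev/null; python3 ok.py 11 && python3 -m jog '[[0,0.0006,0,0.002,0,0,0],[0,0,0,0,0,0,0]]' >/dev/null; python3 ok.py 11
```

```text
5.15 [0.4716 0.4145 0.0835] [3.1 3.6 4.7]
5.35 [0.4711 0.414  0.0815] [1.7 3.8 3.7]
5.55 [0.4707 0.4135 0.0795] [2.5 3.5 4.7]
5.75 [0.4704 0.4131 0.0775] [2.4 3.9 5.3]
5.95 [0.47   0.4126 0.0755] [1.8 3.6 5.2]
6.15 [0.4695 0.412  0.0735] [2.2 2.9 6.1]
6.35 [0.4695 0.412  0.072 ] [1.8 2.3 9. ]
```

```bash
python3 -m jog '[[0,0.0003,0,0.001,0,0,0],[0,0,0,0,0,0,0]]' >/dev/null; python3 ok.py 12 && python3 -m jog '[[0,0.0003,0,0.001,0,0,0],[0,0,0,0,0,0,0]]' >/dev/null; python3 ok.py 12 && python3 -m jog '[[0,0.0003,0,0.0015,0,0,0],[0,0,0,0,0,0,0]]' >/dev/null; python3 ok.py 12 && python3 -m jog '[[0,0.0003,0,0.0015,0,0,0],[0,0,0,0,0,0,0]]' >/dev/null; python3 ok.py 12 && python3 -m jog '[[0,0.0003,0,0.0015,0,0,0],[0,0,0,0,0,0,0]]' >/dev/null; python3 ok.py 12
```

```text
6.55 [0.4695 0.412  0.0714] [ 2.7  1.9 11.3]
6.75 [0.4695 0.412  0.0709] [ 2.   2.1 14.1]
6.75 [0.4695 0.412  0.0709] [ 2.   2.1 14.1]
6.75 [0.4695 0.412  0.0709] [ 2.   2.1 14.1]
6.75 [0.4695 0.412  0.0709] [ 2.   2.1 14.1]
```

```bash
python3 -m jog '[[0,0,0,0.001,0,0,0],[0,0,0,0,0,0,0]]' >/dev/null; python3 ok.py 16.5 && python3 -m jog '[[0,0,0,0.0005,0,0,0],[0,0,0,0,0,0,0]]' >/dev/null; python3 ok.py 16
```

```text
6.95 [0.4695 0.4119 0.0703] [ 0.7  1.1 17.1]
6.95 [0.4695 0.4119 0.0703] [ 0.7  1.1 17.1]
```

17 N means the catch is in. Now I'll ease off slowly and check that the lever stays down.

```bash
python3 -m jog '[[0,0,0,-0.002,0,0,0],[0,0,0,-0.002,0,0,0],[0,0,0,0,0,0,0]]' >/dev/null; python3 ok.py 99; python3 -m jog '[[0,0,0,-0.002,0,0,0],[0,0,0,-0.002,0,0,0],[0,0,0,0,0,0,0]]' >/dev/null; python3 ok.py 99;python3 -m jog '[[0,0,0,-0.003,0,0,0],[0,0,0,-0.003,0,0,0],[0,0,0,0,0,0,0]]' >/dev/null; python3 ok.py 99
```

```text
7.25 [0.4692 0.4116 0.0732] [1.2 3.1 5.6]
7.55 [0.4676 0.4096 0.0757] [ 0.4 -0.4  3.4]
7.85 [0.4682 0.4105 0.0822] [ 0.3  0.4 -0.6]
```

The force is zero at z=0.082, so the lever is held. I'll raise, wait, and look.

```bash
python3 -m jog '[[0,0,0,-0.02,0,0,0],[0,0,0,-0.04,0,0,0],[0,0,0,-0.04,0,0,0],[0,0,0,-0.04,0,0,0],[0,0,0,0,0,0,0],[0,0,0,0,0,0,0],[0,0,0,0,0,0,0],[0,0,0,0,0,0,0]]' >/dev/null; python3 - <<'E'
from h import *
import cv2
T,s=pose();i=manip.capture("wrist");j=manip.capture("scene")[150:240,240:320];np.save("T2.npy",T)
a=cv2.resize(i[50:250,220:420],None,fx=2,fy=2);b=cv2.resize(j,(356,400))
cv2.imwrite("pics/w2.png",np.hstack([a,b]));print(T.round(4),s["contact_force"])
print((np.linalg.inv(T)@[.42624,.36214,.042,1]).round(4))
E
```

```text
[[-6.499e-01 -7.600e-01 -2.300e-03  4.678e-01]
 [-7.600e-01  6.499e-01 -2.300e-03  4.102e-01]
 [ 3.200e-03  3.000e-04 -1.000e+00  2.205e-01]
 [ 0.000e+00  0.000e+00  0.000e+00  1.000e+00]] [-0.01970328  0.13733879 -0.02736998]
[6.300e-02 3.000e-04 1.788e-01 1.000e+00]
```

View pics/w2.png

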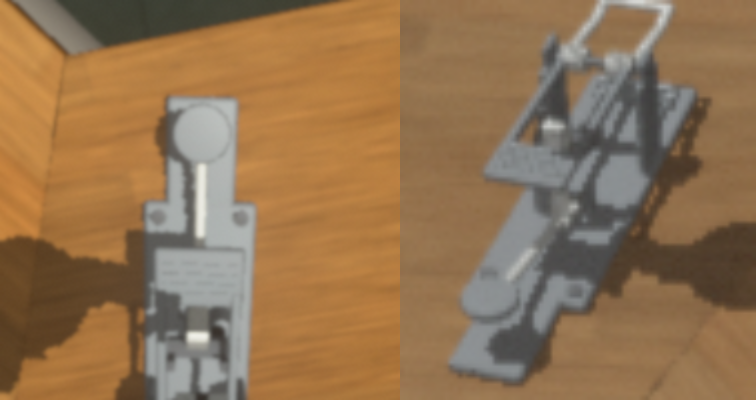

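The lever is held down with the jaw open, and the trigger disc is at wrist pixel (321,116), which agrees with the earlier estimate. Next I'll move over the trigger, a few mm beyond its centre, and press.

```bash
python3 -m jog '[[0,0.034,0,0,0,0,0],[0,0.033,0,0,0,0,0],[0,0,0,0.04,0,0,0],[0,0,0,0.05,0,0,0],[0,0,0,0.05,0,0,0],[0,0,0,0.02,0,0,0],[0,0,0,0.007,0,0,0],[0,0,0,0,0,0,0]]' >/dev/null; python3 ok.py 5 && python3 -m jog '[[0,0,0,0.004,0,0,0],[0,0,0,0.004,0,0,0],[0,0,0,0,0,0,0]]' >/dev/null; python3 ok.py 9; python3 - <<'E'
from h import *
T,s=pose();print((np.linalg.inv(T)@[.42624,.36214,.042,1]).round(4))
E
```

```text
9.55 [0.4246 0.3599 0.0546] [-0.1  0.2 -0.2]
9.85 [0.4254 0.3604 0.0478] [ 0.3 -0.   0.1]
[-1.9e-03  5.0e-04  5.8e-03  1.0e+00]
```

```bash
python3 -m jog '[[0,0,0,0.004,0,0,0],[0,0,0,0.004,0,0,0],[0,0,0,0.002,0,0,0],[0,0,0,0,0,0,0]]' >/dev/null; python3 ok.py 9 && python3 -m jog '[[0,0,0,0.002,0,0,0],[0,0,0,0.002,0,0,0],[0,0,0,0,0,0,0]]' >/dev/null; python3 ok.py 9 && python3 -m jog '[[0,0,0,0.002,0,0,0],[0,0,0,0.002,0,0,0],[0,0,0,0,0,0,0]]' >/dev/null; python3 ok.py 9; python3 - <<'E'
from h import *
import cv2
cv2.imwrite("pics/w3.png",cv2.resize(manip.capture("scene")[130:250,220:340],(480,480)))
E
```

```text
10.25 [0.4248 0.3599 0.0369] [ 0.6 -0.2  1.2]
10.55 [0.425  0.3601 0.033 ] [-0.8 -1.2  0.8]
10.85 [0.4249 0.36   0.029 ] [-1.7 -1.4  1.4]
```

View pics/w3.png

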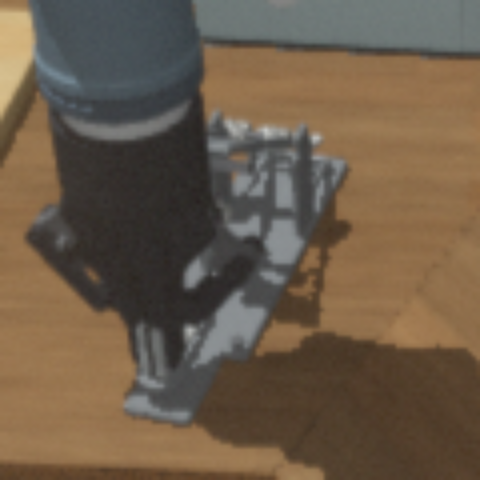

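The raised jaw is no longer visible, so the trap has snapped shut. I'll retreat straight up and check.

```bash
python3 -m jog '[[0,0,0,-0.01,0,0,0],[0,0.005,0,-0.03,0,0,0],[0,0.005,0,-0.05,0,0,0],[0,0,0,-0.05,0,0,0],[0,0,0,-0.05,0,0,0],[0,0.0,0,-0.02,0,0,0],[0,0,0,0,0,0,0],[0,0,0,0,0,0,0]]' >/dev/null; python3 ok.py 9; python3 - <<'E'
from h import *
import cv2
a=manip.capture("scene")[100:300,200:420];b=manip.capture("wrist")
cv2.imwrite("pics/w4.png",np.hstack([cv2.resize(a,(440,400)),b[:,160:480]]))
E
```

```text
11.7 [0.4186 0.3525 0.2395] [-0.5  0.  -0.2]
```

View pics/w4.png

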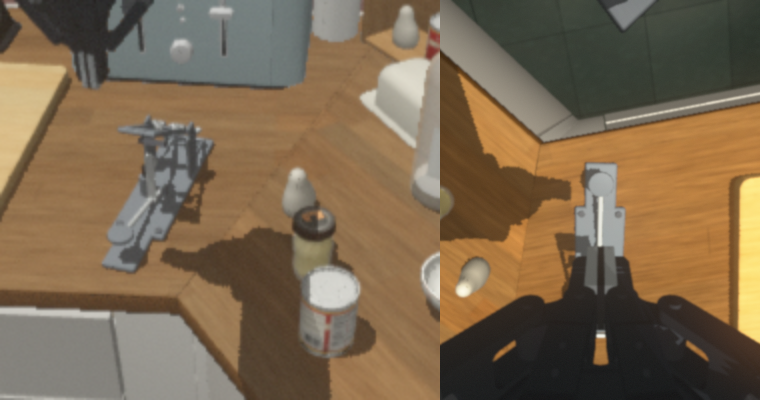

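The trap is sprung: the lever pad is up at (150,128) in the crop and the trigger disc is up at (120,233). The bystanders haven't moved and the hand is clear.

```bash
python3 -c "
from bench import manip
print(manip.sign_off())"
```

```text
the job is handed in; nothing more can be done
None
```

The job is handed in: the trap was cocked with about 17 N on the lever pad and held by itself, then snapped shut when the trigger was pressed, and it is left sprung with the hand clear and the jar, tin and ornament untouched.

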